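# Click the stop collar onto the painting stand and set the cradle on it

### The job

Make up the gourd painting stand: slide the red stop collar, mouth down, onto the steel post, gently past the sprung balls until they click into its groove, pushing it no further than that click and not letting go before it is there. Then set the wooden cradle ring flat on the collar, centred on the post, and let go. Never push the parts with more than about 25 N, and leave the paint bottles and the gourd where they are.

Things in the scene. Friction and masses are not known exactly. Their poses are not given: they have to be found in the camera images.
- stand: Painting stand, fixed: green round foot 92 mm across, 16 mm high, with an upright oiled steel post 20 mm in diameter, tip at 125 mm. Origin: underside of the foot on the post's axis, z up. Two sprung 12 mm brass balls stick out 4 mm from black slots on the post's +y and -y sides. Their height differs each time, 17 to 47 mm below the tip; no reading is given: it must be felt.
- post_tip (a point): Centre of the post's tip (tapered over its last 5 mm). Feel of the push: nothing until the collar's mouth meets the balls, then 7 to 12 N over 3 to 5 mm to press both balls in; next the push vanishes and, as the balls snap out into the groove, the collar is drawn down with up to 11 N over some 7 mm; the pull is back to zero when clicked in. Beyond that it resists (about 8 N), then slips past, with no stop before the foot.
- collar: Red stop collar, loose ring, 40 mm outside, 34 mm high, 0.12 kg, standing mouth down. Origin: centre of the mouth (lower face), z up. Bore 22 mm; 45 degree lead-in from 30 mm over the lowest 4 mm, land to 6.5 mm, inner groove 6.5 to 17.5 mm, plain bore above. Dark lines mark the groove outside.
- groove (a point): Middle of the collar's inner groove, on its axis, 12 mm above the mouth. Clicked in, it is level with the balls: the mouth is then 29 to 59 mm below the post's tip and the tip from 5 mm below to 25 mm above the collar's top.
- cradle: Cradle, a loose ring of pale turned wood with two dark lines, 48 mm outside, 28 mm high, 0.08 kg, hollowed top, straight 27 mm hole, lying flat on the desk. Origin: centre of its lower face, z up. It rests on the collar's top; any post that stands above the collar passes loosely into its hole.
- red_paint: Bystander: bottle of red paint with a black cap, 38 mm in diameter, 105 mm high. Origin: centre of its underside.
- white_paint: Bystander: bottle of white paint with a black cap, 38 mm in diameter, 105 mm high. Origin: centre of its underside.
- gourd: Bystander: small round brown gourd, 61 mm across, 48 mm high. Origin: centre of its underside.
Not all that is in view belongs to the job. Several things have the shape of the stand; the one meant has the colours described above.

How it is judged:
On the way:
1. The collar, still in the gripper, is on the post with the balls clicked into its groove (at most 1.5 mm short of or 2.5 mm past its middle) (z of ball_a_c0 in the frame of collar between 0.0105 and 0.0145 m and horizontal distance between collar and stand below 0.004 m and angle between collar's own z axis and vertical below 0.08 rad and contact force between the fingers and collar above 1 N), for 0.2 s.
At the end, for the whole second after the job is handed in: Collar upright on the post, balls in its groove (within 3.5 mm in height, 4 mm of the post's axis); cradle flat on the collar (within 3 mm in height, 7 mm of the post's axis, 4.5 degrees of level); both at rest (z of ball_a_c0 in the frame of collar between 0.0085 and 0.0155 m and horizontal distance between collar and stand below 0.004 m and angle between each of collar, cradle's own z axis and vertical below 0.08 rad and z of cradle in the frame of collar between 0.031 and 0.037 m and horizontal distance between cradle and stand below 0.007 m and linear speed of each of collar, cradle below 0.02 m/s); the robot touches nothing.
It fails at once if the collar is pushed on beyond the click (more than 7 mm past it) (z of ball_a_c0 in the frame of collar above 0.019 m and horizontal distance between collar and stand below 0.01 m).
It fails at once if the collar is pressed on the stand or its balls with more than 25 N (contact force between collar and stand above 25 N or contact force between collar and detent above 25 N).
It fails at once if the cradle is pressed on the collar or the stand with more than 25 N (contact force between cradle and collar above 25 N or contact force between cradle and stand above 25 N).
It fails at once if a paint bottle or the gourd is moved by more than 20 mm (distance of any of red_paint, white_paint, gourd from where it was at the start of the episode above 0.02 m).
It also fails if it takes over 58 s, if anything falls off the work surface, if the arm or the gripper's body presses on something with over 40 N, if the wrist force passes 120 N, or if a joint passes its speed limit or range.

### The arm

A 6-joint arm with a two-finger parallel gripper is mounted at the origin on the work surface; the furniture and walls round the work are solid. World frame = base frame: x ahead of the robot, y to its left, z up, the work surface at z = 0. Lengths are in m, angles in rad, forces in N, time in s.
With the tool pointing down it reaches from about 0.275 to 0.825 m from the base axis. Payload 4.9 kg.
Tool frame: the origin (TCP) lies midway between the tips of the shut fingers; the grasp point (between the pads) lies 19 mm behind it; z points along the fingers, y is the direction in which the jaws open and shut (so a half turn about z gives the same grasp; the last joint's range is limited). The gripper opens to 85 mm and grips with 20 to 120 N. Pads are 22 mm wide; open, the fingers measure 114 mm over their backs; the gripper's body (76 mm by 85 mm) begins 54 mm behind the grasp point. The pads swing forward as they close: fully open they stand 13 mm farther back than shut.
Start: joints at [1.006, 0.326, -0.193, 1.052, 0, 1.437], TCP at [0.23, 0.5, 0.231] pointing down, gripper open.
Joint ranges: [-2.65, 2.65], [-0.97, 1.79], [-1.3, 1.35], [-1.93, 2.1], [-1.47, 1.37], [-3.14, 3.14]. Speed limits (rad/s): [2.57, 2.57, 3.14, 3.14, 3.14, 3.14].

### API

Orientations are given as [roll, pitch, yaw] about the fixed x, y, z axes, in that order (R = Rz(yaw) Ry(pitch) Rx(roll)).
In Python, from workcell import ctrl, cams, job_done gives the robot as it stands. The module is installed in compiled form; this text tells all that it offers.
- The arm moves only by the tool jog_arm, never from a script. Its argument "plan" is one flat list of numbers, 7 for each row, row after row: the shift along the tool's x, y, z in mm, then the turn, a rotation vector about the tool's x, y, z in degrees, then the closure, from 0 (fully open) to 1 (shut). A call has exactly 10 rows; each row shifts and turns the commanded pose from where the row before left it, along the tool's axes as they then stand; what a row does not reach is not made up. A row lasts 1/12 s, in which the tool goes at most 41.7 mm and 7.16 degrees, less where a joint would pass 70% of its speed; a pose out of reach is approached as far as the arm can. A call with a gripper value outside its range is refused whole. The fingers move at their own pace and stop on an object; "grip_force" is the grip in N (left out, the last holds). Time passes only in rows, so rows that do not move let the fingers close, or fill a call up. It gives the time, the measured TCP pose, the force and the opening at its end, in the units of the state.
- ctrl.observe(): the state, without advancing time (a new reading comes with each control period).
- cams.grab_frame(name): name is "scene" or "top" or "wrist"; returns (picture, depth): 480x640x3 uint8, red, green, blue; 480x640 float32, m along the optical axis (not along the pixel's ray), 0 where there is no reading.
- cams.camera_model(name): a dict with "intrinsics" (3x3 intrinsics, pixels), "rvec" (rotation vector, rad) and "tvec" (3), from world to camera coordinates, as OpenCV has them. Camera axes: x right, y down, z forward; pixel columns grow to the right and rows downward; lengths in m; the calibration is good to about 2 mm. A picture is of the moment at which its call begins: read the wrist's pose just before it. camera_model takes no time and is no camera call; for the wrist camera it gives the pose at the moment of the call.
- job_done(): hands the job in, once; it reports no verdict.
Trained networks look in the newest picture that a camera, given by its name, has taken for a name from the list of things; names that differ only in an ending like _2 or _b are one class to them, and where a whole thing is asked for, a point or a joint stands for the part that bears it (a point fixed in the world has none). Each returns a list of dicts, best first, with "conf" (0 to 1); they miss things now and then, are a little off and sometimes report something else, mostly with a low value. They report only what shows in the picture. A call takes as long as a camera call. They do not tell look-alikes from the thing itself.
- cams.spot_in(camera, query): "xyz" ([x, y, z] in m, in the coordinates of the camera as it stood for that picture, good to about 4 mm: the middle of the surface that is visible of it).
- cams.trace(camera, query): "mask" (480x640 bool, what is visible of it).
The state is a dict: "time_s": time; "joint_positions": joint angles; "qvel": joint speeds; "joint_efforts": joint torques, N m; "tcp_pos": TCP position; "orientation": TCP orientation; "wrist_force": force on the tool from outside, world axes, zero at the start; "wrist_torque": the same for the moment, N m; "width": finger opening in m.
Only numpy, scipy, OpenCV 4.12 (cv2) and the standard library are available. Lean on these libraries where they do the work, as an engineer would, in place of code of your own. Each camera call takes 0.05 s, during which the arm holds its last target.

## Working session

There is one attempt and no reset: what is moved stays moved. The work goes in short steps, Python scripts to look and compute and a tool call to move; the robot and the scene stay as the last step left them, time stands still between calls to the robot, and variables do not carry over. Pictures are saved under pics/ and viewed, and the job is handed in when it is done.

Besides the shell and the picture viewer there is one more tool, called after "Request:" in YAML: its name, and indented under it one key for each argument. jog_arm: Moves the arm, as the interface text tells. Its arguments: {"type":"object","properties":{"plan":{"type":"array"},"grip_force":{"type":"number"}},"required":["plan"]}

```bash
mkdir -p pics; cat > h.py <<'E'
import numpy as np, cv2
from workcell import ctrl, cams, job_done
from scipy.spatial.transform import Rotation as R
def grab(n,fn=None):
    im,d=cams.grab_frame(n)
    if fn: cv2.imwrite('pics/'+fn,im[:,:,::-1])
    return im,d
def model(n):
    m=cams.camera_model(n); return np.array(m['intrinsics']),R.from_rotvec(np.ravel(m['rvec'])).as_matrix(),np.ravel(m['tvec'])
def c2w(n,x):
    K,r,t=model(n); return (np.asarray(x)-t)@r
def cloud(n,d):
    K,r,t=model(n); v,u=np.mgrid[:480,:640]
    p=np.stack([(u-K[0,2])/K[0,0]*d,(v-K[1,2])/K[1,1]*d,d],-1)
    return (p-t)@r
def proj(n,p):
    K,r,t=model(n); c=K@(r@np.asarray(p)+t); return c[:2]/c[2]
def st():
    s=ctrl.observe(); print({k:np.round(s[k],4).tolist() for k in ['time_s','tcp_pos','orientation','wrist_force','wrist_torque','width','joint_positions']})
E
python3 - <<'E'
from h import *
st()
for n in ['scene','top','wrist']:
    im,d=grab(n,n+'0.png')
    np.save(n+'_d.npy',d)
    if n=='wrist': continue
    for q in ['stand','collar','cradle','red_paint','white_paint','gourd']:
        for o in cams.spot_in(n,q)[:4]: w=c2w(n,o['xyz']); print(n,q,round(o['conf'],2),w.round(3),proj(n,w).round())
E
```

```text
{'time_s': 0.0, 'tcp_pos': [0.2294, 0.4993, 0.2305], 'orientation': [-3.1399, -0.0002, 2.7108], 'wrist_force': [0.0277, -0.0477, 0.1095], 'wrist_torque': [-0.0179, -0.0398, -0.017], 'width': 0.0853, 'joint_positions': [1.0058, 0.327, -0.1936, 1.052, 0.0, 1.4366]}
scene stand 0.88 [ 0.809 -0.163  0.012] [266. 184.]
scene stand 0.69 [0.558 0.089 0.014] [321. 297.]
scene collar 0.88 [ 0.441 -0.056  0.028] [407. 258.]
scene red_paint 0.68 [0.758 0.057 0.064] [234. 236.]
scene white_paint 0.84 [0.759 0.124 0.062] [214. 260.]
scene gourd 0.78 [0.405 0.116 0.034] [397. 330.]
top stand 0.77 [ 0.805 -0.164  0.018] [419. 148.]
top stand 0.71 [0.563 0.078 0.011] [300. 261.]
top collar 0.79 [ 0.442 -0.063  0.034] [369. 322.]
top cradle 0.62 [0.453 0.219 0.026] [229. 313.]
top red_paint 0.66 [0.752 0.048 0.079] [316. 163.]
top white_paint 0.98 [0.76  0.114 0.076] [283. 160.]
top white_paint 0.47 [0.752 0.049 0.08 ] [316. 163.]
top gourd 0.77 [0.409 0.103 0.04 ] [285. 337.]
```

View pics/scene0.png

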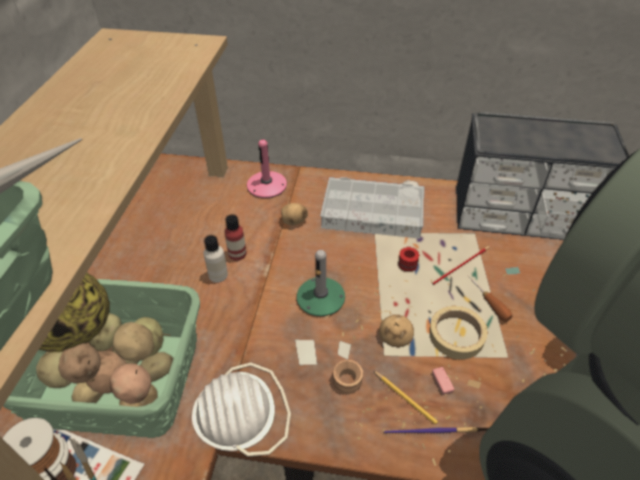

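View pics/top0.png

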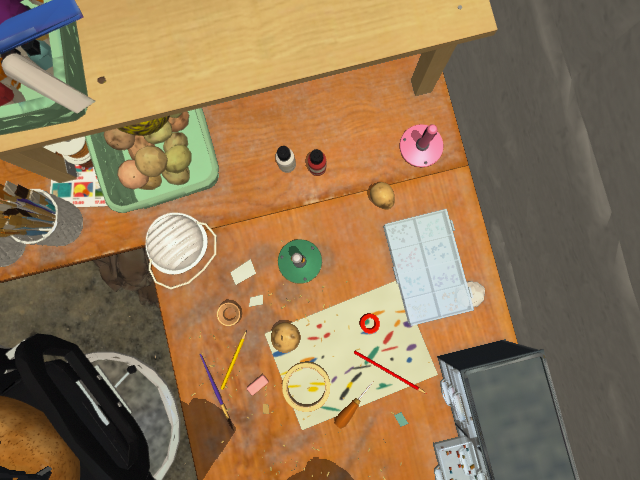

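View pics/wrist0.png

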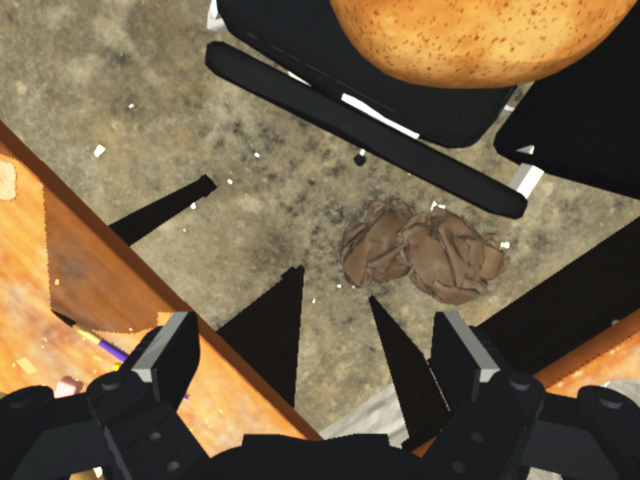

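The scene view shows the green stand at (321,297), the collar at (409,258), the cradle at (347,375) and the gourd at (396,330). In the top view they are at (300,261), (369,322), (229,313) and (285,337). The pink stand is a decoy. Next I'll refine the positions with depth.

```bash
cat > m.py <<'E'
from h import *
from scipy.optimize import least_squares
def circ(p):
    f=lambda q: np.hypot(p[:,0]-q[0],p[:,1]-q[1])-q[2]
    r=least_squares(f,[p[:,0].mean(),p[:,1].mean(),.02],loss='soft_l1',f_scale=.001); return r.x
def near(P,c,r,z0,z1):
    m=(np.hypot(P[...,0]-c[0],P[...,1]-c[1])<r)&(P[...,2]>z0)&(P[...,2]<z1); return P[m]
E
python3 - <<'E'
from m import *
for n in ['top','scene']:
    P=cloud(n,np.load(n+'_d.npy'))
    t=near(P,(.56,.085),.07,.11,.14); print(n,'tip',len(t),t.mean(0).round(4) if len(t) else '', t[:,2].max() if len(t) else '')
    t=near(P,(.56,.085),.07,.01,.02); print('foot',circ(t).round(4),t[:,2].mean())
    t=near(P,(.56,.085),.07,.03,.12); print('post side',circ(t).round(4),len(t))
    t=near(P,(.442,-.06),.04,.03,.045); print('collar top',len(t),t.mean(0).round(4),((t.min(0)+t.max(0))/2).round(4),np.ptp(t,0),np.median(t[:,2]))
    t=near(P,(.442,-.06),.04,.006,.04); print('collar side',circ(t).round(4))
    t=near(P,(.453,.219),.04,.02,.04); print('cradle top',len(t),t.mean(0).round(4),((t.min(0)+t.max(0))/2).round(4),np.ptp(t,0),np.median(t[:,2]))
E
```

```text
top tip 94 [0.5628 0.0795 0.1237] 0.13078522262286443
foot [0.5636 0.0803 0.0326] 0.01401944286977122
post side [0.5644 0.0795 0.0107] 44
collar top 222 [ 0.4396 -0.065   0.035 ] [ 0.4395 -0.0646  0.0358] [0.03790714 0.03824962 0.01049831] 0.0350360825736061
collar side [ 0.4405 -0.0641  0.0162]
cradle top 284 [0.4526 0.2208 0.0263] [0.4532 0.2203 0.0271] [0.0464205  0.04700112 0.01410444] 0.02664560796317518
scene tip 120 [0.5626 0.0847 0.1205] 0.1284117835978825
foot [0.565  0.0793 0.0315] 0.013195010797579882
post side [0.5645 0.0806 0.0096] 367
collar top 213 [ 0.4404 -0.0631  0.0338] [ 0.4402 -0.0635  0.0337] [0.03933321 0.04042104 0.00729872] 0.03399256001498412
collar side [ 0.4401 -0.0616  0.0166]
cradle top 424 [0.4535 0.2212 0.0255] [0.4534 0.2217 0.0256] [0.04742864 0.04733707 0.01125817] 0.025711115544687302
```

Request:
jog_arm:
  plan: [0,0,0,0,0,-6.16,0,0,0,0,0,0,-6.16,0,0,0,0,0,0,-6.16,0,0,0,0,0,0,-6.16,0,-14,-38,0,0,0,0,0,-14,-38,0,0,0,0,0,-14,-38,0,0,0,0,0,-14,-38,0,0,0,0,0,-14,-38,0,0,0,0,0,-14,-38,0,0,0,0,0]
  grip_force: 60

```text
time_s: 1.58
tcp_pos: [0.3137, 0.2701, 0.2314]
orientation: [3.141, 0.001, -3.141]
wrist_force: [0.7, 0.2, -0.1]
width: 0.0852
```

Request:
jog_arm:
  plan: [-14,-38,0,0,0,0,0,-14,-38,0,0,0,0,0,-14,-38,0,0,0,0,0,-14,-38,0,0,0,0,0,-14,-38,0,0,0,0,0,-14,-38,10,0,0,0,0,-14,-38,10,0,0,0,0,-14,-38,10,0,0,0,0,-14,-32,10,0,0,0,0,0,0,10,0,0,0,0]

```text
time_s: 2.42
tcp_pos: [0.4426, -0.07, 0.1814]
orientation: [-3.138, 0.004, 3.134]
wrist_force: [0.1, 1.0, 0.3]
width: 0.0854
```

```bash
python3 - <<'E'
from h import *
st()
im,d=grab('wrist','w1.png'); np.save('w1.npy',d)
K,r,t=model('wrist'); np.savez('w1m',K=K,r=r,t=t)
print('cam pos',(-t@r).round(4)); print(r.round(3))
for q in ['collar']:
  for o in cams.spot_in('wrist',q)[:3]: w=c2w('wrist',o['xyz']); print(q,o['conf'],w.round(4),proj('wrist',w).round())
E
```

```text
{'time_s': 2.4167, 'tcp_pos': [0.4426, -0.07, 0.1814], 'orientation': [-3.1382, 0.0041, 3.1342], 'wrist_force': [0.0636, 1.0063, 0.2696], 'wrist_torque': [0.003, -0.0339, 0.0207], 'width': 0.0854, 'joint_positions': [-0.3206, 0.1799, -0.5269, 0.8591, -0.002, -0.3132]}
cam pos [ 0.3647 -0.0666  0.3219]
[[ 0.007  1.    -0.001]
 [ 0.956 -0.006  0.293]
 [ 0.293 -0.003 -0.956]]
collar 0.57 [ 0.4333 -0.0645  0.0345] [316. 218.]
```

```bash
python3 - <<'E'
from m import *
import m
P=cloud('wrist',np.load('w1.npy'))
t=near(P,(.44,-.064),.045,.030,.04);print(len(t),((t.min(0)+t.max(0))/2).round(4),np.ptp(t,0).round(4),np.median(t[:,2]))
t=t[np.abs(t[:,2]-np.median(t[:,2]))<.002]; print(((t.min(0)+t.max(0))/2).round(4),np.ptp(t,0).round(4))
st()
E
```

```text
1501 [ 0.4339 -0.0599  0.0324] [0.039  0.0385 0.0046] 0.03250043548710271
[ 0.4339 -0.0599  0.0325] [0.039  0.0385 0.0038]
{'time_s': 2.5167, 'tcp_pos': [0.4384, -0.0653, 0.1799], 'orientation': [3.1405, -0.0027, 3.1377], 'wrist_force': [-0.6702, 0.6184, -0.1907], 'wrist_torque': [0.0176, 0.094, -0.0006], 'width': 0.0853, 'joint_positions': [-0.3149, 0.1784, -0.533, 0.8623, 0.0002, -0.311]}
```

View pics/w1.png

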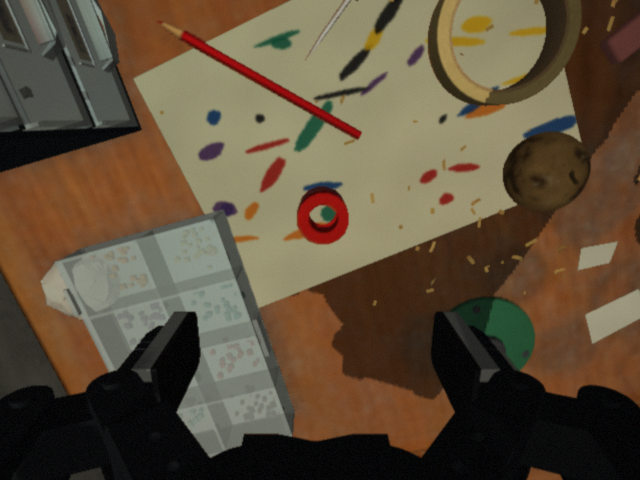

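```bash
python3 - <<'E'
from m import *
st()
im,d=grab('wrist','w2.png')
P=cloud('wrist',d); st()
def rep(c,r,z0,z1,n):
    t=near(P,c,r,z0,z1)
    if len(t)==0: print(n,'none'); return
    t=t[np.abs(t[:,2]-np.median(t[:,2]))<.003]; print(n,len(t),((t.min(0)+t.max(0))/2).round(4),np.ptp(t,0).round(4))
rep((.44,-.064),.045,.030,.04,'collar'); rep((.564,.08),.03,.1,.14,'tip'); 
t=near(P,(.564,.08),.07,.01,.02); print(circ(t),len(t))
E
```

```text
{'time_s': 2.5167, 'tcp_pos': [0.4384, -0.0653, 0.1799], 'orientation': [3.1405, -0.0027, 3.1377], 'wrist_force': [-0.6702, 0.6184, -0.1907], 'wrist_torque': [0.0176, 0.094, -0.0006], 'width': 0.0853, 'joint_positions': [-0.3149, 0.1784, -0.533, 0.8623, 0.0002, -0.311]}
{'time_s': 2.5667, 'tcp_pos': [0.4383, -0.0644, 0.1807], 'orientation': [3.1406, -0.0023, 3.1396], 'wrist_force': [0.4966, 0.6367, -0.7966], 'wrist_torque': [0.0478, -0.0427, 0.0455], 'width': 0.0853, 'joint_positions': [-0.3129, 0.1768, -0.5329, 0.8636, 0.0003, -0.3109]}
collar 1523 [ 0.4396 -0.0646  0.0343] [0.0398 0.0391 0.0054]
tip none
[0.56591182 0.07616223 0.03873948] 2144
```

Request:
jog_arm:
  plan: [-1,0,35,0,0,0,0,0,0,35,0,0,0,0,0,0,35,0,0,0,0,0,0,30,0,0,0,0,0,0,20,0,0,0,0,0,0,12,0,0,0,0,0,0,8,0,0,0,0,0,0,0,0,0,0,0,0,0,0,0,0,0,0.3,0,0,0,0,0,0,0.5]

```text
time_s: 3.4
tcp_pos: [0.4412, -0.0642, 0.0074]
orientation: [-3.141, 0.002, -3.142]
wrist_force: [-0.0, -0.1, 0.2]
width: 0.0642
```

Request:
jog_arm:
  plan: [0,0,0,0,0,0,0.8,0,0,0,0,0,0,0.8,0,0,0,0,0,0,0.8,0,0,0,0,0,0,0.8,0,0,0,0,0,0,0.8,0,0,0,0,0,0,0.8,0,0,0,0,0,0,0.8,0,0,0,0,0,0,0.8,0,0,0,0,0,0,0.8,0,0,0,0,0,0,0.8]

```text
time_s: 4.23
tcp_pos: [0.4411, -0.0645, 0.0077]
orientation: [-3.141, 0.002, 3.141]
wrist_force: [-2.3, 1.9, 9.5]
width: 0.039
```

```bash
python3 - <<'E'
from m import *
st()
im,d=grab('wrist','w3.png')
E
```

```text
{'time_s': 4.2333, 'tcp_pos': [0.4411, -0.0645, 0.0077], 'orientation': [-3.1411, 0.0021, 3.1408], 'wrist_force': [-2.2665, 1.8782, 9.4842], 'wrist_torque': [0.1574, 0.286, 0.0091], 'width': 0.039, 'joint_positions': [-0.3112, 0.4389, -0.7288, 0.401, 0.0002, -0.3104]}
```

View pics/w3.png

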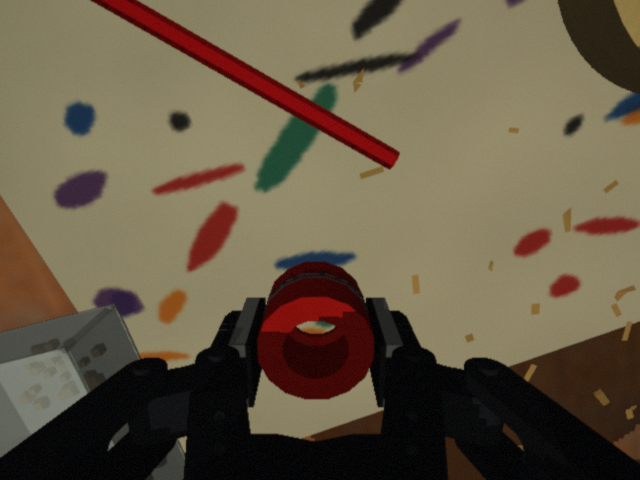

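The collar is gripped, centred between the fingers at (315,345). Next I'll lift it and move above the post to look.

Request:
jog_arm:
  plan: [0,0,-10,0,0,0,0.8,0,0,-25,0,0,0,0.8,0,0,-35,0,0,0,0.8,0,0,-35,0,0,0,0.8,0,0,-35,0,0,0,0.8,-15,18,-30,0,0,0,0.8,-20,24,-26,0,0,0,0.8,-20,24,-26,0,0,0,0.8,-20,24,-26,0,0,0,0.8,-20,24,-24,0,0,0,0.8]

```text
time_s: 5.12
tcp_pos: [0.5358, 0.0508, 0.2807]
orientation: [-3.141, 0.002, 3.141]
wrist_force: [1.6, -0.7, -1.4]
width: 0.0381
```

Request:
jog_arm:
  plan: [-20,20,0,0,0,0,0.8,-9,10,0,0,0,0,0.8,0,0,0,0,0,0,0.8,0,0,0,0,0,0,0.8,0,0,0,0,0,0,0.8,0,0,0,0,0,0,0.8,0,0,0,0,0,0,0.8,0,0,0,0,0,0,0.8,0,0,0,0,0,0,0.8,0,0,0,0,0,0,0.8]

```text
time_s: 5.95
tcp_pos: [0.5642, 0.0793, 0.2784]
orientation: [-3.142, 0.0, 3.14]
wrist_force: [-0.1, 0.2, -1.9]
width: 0.0388
```

```bash
python3 - <<'E'
from m import *
st()
im,d=grab('wrist','w4.png'); np.save('w4.npy',d)
P=cloud('wrist',d)
def rep(c,r,z0,z1,n):
    t=near(P,c,r,z0,z1)
    if len(t)==0: print(n,'none'); return
    print(n,len(t),((t.min(0)+t.max(0))/2).round(4),np.ptp(t,0).round(4),np.median(t[:,2]))
rep((.564,.08),.03,.115,.14,'tip'); rep((.564,.08),.03,.12,.14,'tip');
t=near(P,(.564,.08),.07,.01,.02); print('foot',circ(t),len(t))
t=near(P,(.564,.08),.02,.03,.115); print('post',circ(t),len(t))
p=P[P[...,2]>.2]; s=ctrl.observe()['tcp_pos']
# collar pts by colour
hsv=cv2.cvtColor(im,cv2.COLOR_RGB2HSV); m=((hsv[...,0]<8)|(hsv[...,0]>172))&(hsv[...,1]>150)&(P[...,2]>.25); q=P[m]; q=q[np.hypot(q[:,0]-s[0],q[:,1]-s[1])<.04]
print('collar',len(q),q.min(0),q.max(0)); 
top=q[q[:,2]>q[:,2].max()-.003]; print(top.mean(0),((top.min(0)+top.max(0))/2))
side=q[q[:,2]<q[:,2].max()-.005]; print('side circ',circ(side))
# top-plane fit
A=np.c_[top[:,:2],np.ones(len(top))]; print(np.linalg.lstsq(A,top[:,2],rcond=None)[0])
E
```

```text
{'time_s': 5.95, 'tcp_pos': [0.5642, 0.0793, 0.2784], 'orientation': [-3.1416, 0.0, 3.1403], 'wrist_force': [-0.126, 0.168, -1.8779], 'wrist_torque': [-0.0026, -0.0206, -0.0131], 'width': 0.0388, 'joint_positions': [0.0101, 0.3378, -0.0546, 1.1784, -0.0, 0.0114]}
tip 518 [0.5632 0.0797 0.1209] [0.0197 0.0205 0.0116] 0.12363728334687746
tip 456 [0.5634 0.0797 0.1234] [0.0187 0.0187 0.0066] 0.12398913703383388
foot [0.56627003 0.07956297 0.03222334] 3743
post [0.56579251 0.07955029 0.01184723] 451
collar 11856 [0.54218333 0.05991388 0.2702098 ] [0.58235939 0.10064894 0.34786746]
[0.54653235 0.10064894 0.34786746] [0.54653235 0.10064894 0.34786746]
side circ [0.55914482 0.07933616 0.01593573]
[0.14526037 0.02675103 0.2657855 ]
```

View pics/w4.png

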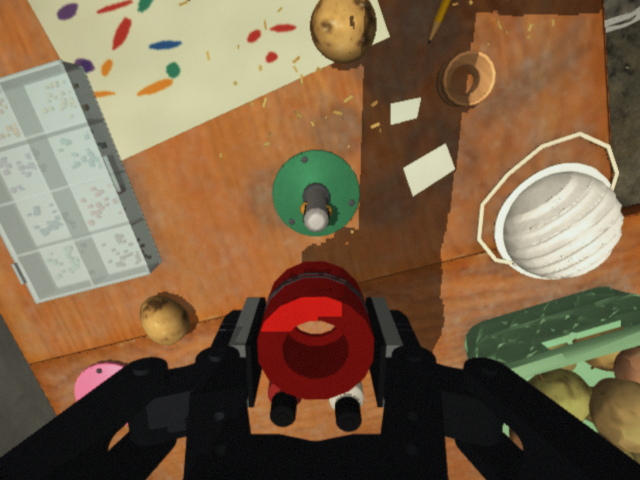

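```bash
python3 - <<'E'
from m import *
P=cloud('wrist',np.load('w4.npy')); im=cv2.imread('pics/w4.png')[:,:,::-1]
hsv=cv2.cvtColor(np.ascontiguousarray(im),cv2.COLOR_RGB2HSV); m=((hsv[...,0]<8)|(hsv[...,0]>172))&(hsv[...,1]>120)&(P[...,2]>.25)
q=P[m]; q=q[np.hypot(q[:,0]-.564,q[:,1]-.079)<.03]
print(np.histogram(q[:,2],bins=np.arange(.26,.325,.004)))
zt=np.percentile(q[:,2],97); print(zt)
top=q[(q[:,2]>.300)&(q[:,2]<.312)]
print(len(top),np.percentile(top,[1,99],axis=0),np.percentile(top,[1,99],axis=0).mean(0))
A=np.c_[top[:,:2],np.ones(len(top))]; print(np.linalg.lstsq(A,top[:,2],rcond=None)[0])
sd=q[(q[:,2]<.298)&(q[:,0]<.555)]; print('side',circ(sd),len(sd),[circ(sd[(sd[:,2]>a)&(sd[:,2]<a+.008)]).round(4) for a in (.272,.28,.288)])
E
```

```text
(array([   0,    0,   15,  288, 1038,  384,  123,  624,  857,  902, 1689,
       6110,    1,    2,    0,    0]), array([0.26 , 0.264, 0.268, 0.272, 0.276, 0.28 , 0.284, 0.288, 0.292,
       0.296, 0.3  , 0.304, 0.308, 0.312, 0.316, 0.32 , 0.324]))
0.3056141488655745
7800 [[0.54289978 0.060248   0.30029495]
 [0.58082822 0.09806995 0.30609103]] [0.561864   0.07915898 0.30319299]
[ 0.00773153 -0.00173474  0.30014799]
side [0.56254046 0.07939683 0.01975563] 1913 [array([0.5625, 0.0794, 0.0197]), array([0.5628, 0.0794, 0.0201]), array([0.5625, 0.0794, 0.0197])]
```

Request:
jog_arm:
  plan: [-1,0.3,15,0,0,0,0.8,0,0,30,0,0,0,0.8,0,0,35,0,0,0,0.8,0,0,30,0,0,0,0.8,0,0,18,0,0,0,0.8,0,0,10,0,0,0,0.8,0,0,3,0,0,0,0.8,0,0,0,0,0,0,0.8,0,0,0,0,0,0,0.8,0,0,0,0,0,0,0.8]

```text
time_s: 6.83
tcp_pos: [0.5666, 0.08, 0.139]
orientation: [3.142, 0.003, 3.141]
wrist_force: [-0.3, -0.5, -1.4]
width: 0.0386
```

```bash
python3 - <<'E'
from m import *
st()
im,d=grab('wrist','w5.png'); grab('scene','s5.png')
s=cv2.imread('pics/s5.png')[180:330,250:400]; cv2.imwrite('pics/s5c.png',cv2.resize(s,(600,600)))
E
```

```text
{'time_s': 6.8333, 'tcp_pos': [0.5666, 0.08, 0.139], 'orientation': [3.1416, 0.003, 3.1409], 'wrist_force': [-0.298, -0.5022, -1.3729], 'wrist_torque': [-0.0016, -0.0131, -0.0089], 'width': 0.0386, 'joint_positions': [0.0113, 0.4405, -0.2711, 0.8562, 0.0, 0.012]}
```

View pics/w5.png

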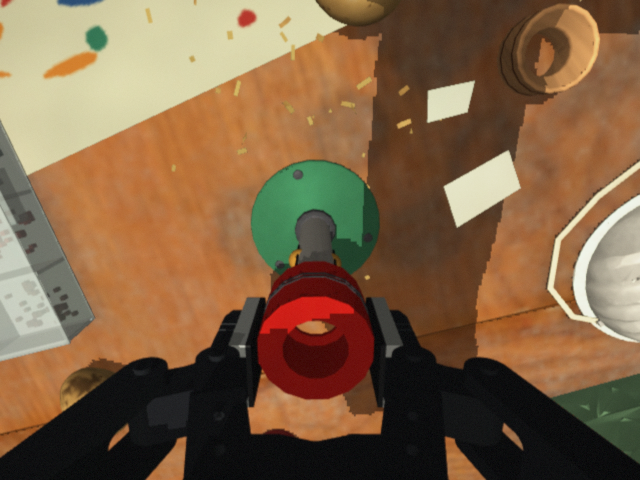

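View pics/s5c.png

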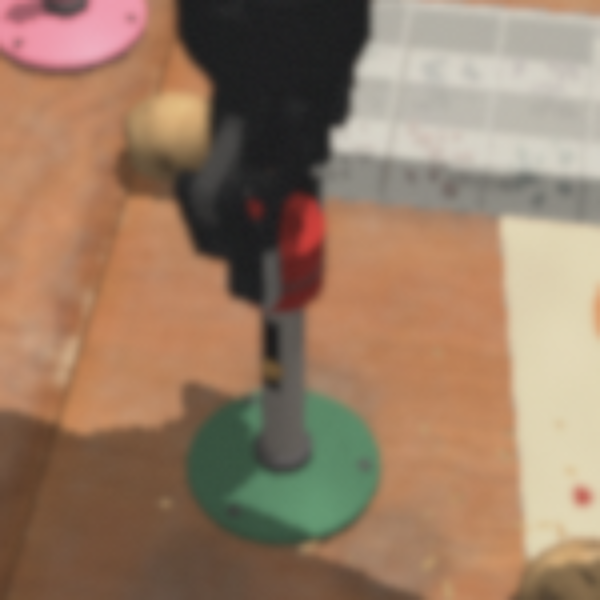

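```bash
python3 - <<'E'
from m import *
for z in (.06,.07,.078,.085,.095,.108):
    print(z,proj('scene',(.5636,.0797+.012,z)).round(1),proj('wrist',(.5636,.0797+.012,z)).round(1),proj('wrist',(.5636,.0797-.012,z)).round(1))
im=cv2.imread('pics/s5.png')[240:320,290:350]; cv2.imwrite('pics/s5d.png',cv2.resize(im,(600,800),interpolation=0)[:600])
im=cv2.imread('pics/w5.png')[220:300,270:370]; cv2.imwrite('pics/w5d.png',cv2.resize(im,(750,600),interpolation=0))
E
```

```text
0.06 [317.8 281.4] [335.6 248.5] [294.6 248.6]
0.07 [317.8 277.7] [336.5 254.1] [293.7 254.2]
0.078 [317.8 274.8] [337.2 258.9] [292.9 259. ]
0.085 [317.7 272.2] [337.9 263.4] [292.2 263.5]
0.095 [317.7 268.4] [339.  270.4] [291.1 270.4]
0.108 [317.7 263.4] [340.6 280.5] [289.4 280.5]
```

View pics/s5d.png

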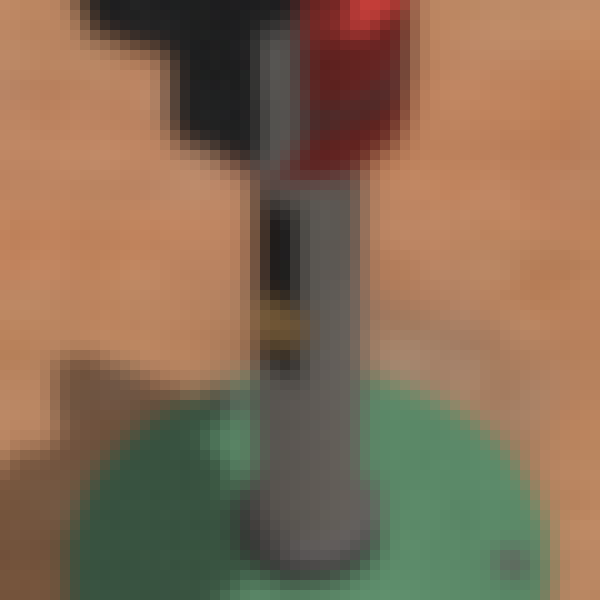

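View pics/w5d.png

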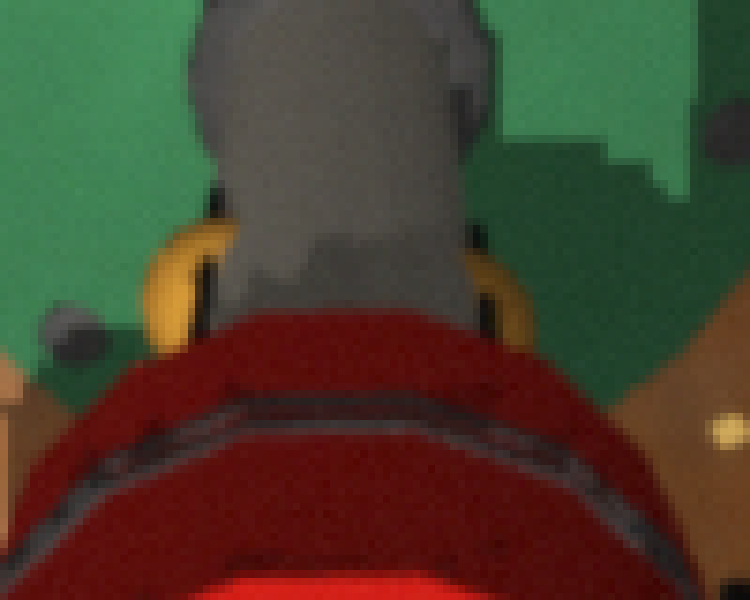

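The balls show at about z = 0.082, so I expect contact with the TCP near 0.090 and the click near 0.077. I'll enter the post slowly and watch the force.

Request:
jog_arm:
  plan: [1.2,0,2,0,0,0,0.8,0,0,2,0,0,0,0.8,0,0,2,0,0,0,0.8,0,0,2,0,0,0,0.8,0,0,2,0,0,0,0.8,0,0,2,0,0,0,0.8,0,0,2,0,0,0,0.8,0,0,2,0,0,0,0.8,0,0,2,0,0,0,0.8,0,0,0,0,0,0,0.8]

```text
time_s: 7.77
tcp_pos: [0.564, 0.0799, 0.1188]
orientation: [-3.142, -0.0, 3.141]
wrist_force: [-0.1, 0.4, -1.5]
width: 0.0391
```

```bash
python3 - <<'E'
from m import *
st()
E
```

```text
{'time_s': 7.7667, 'tcp_pos': [0.564, 0.0799, 0.1188], 'orientation': [-3.1415, -0.0005, 3.1408], 'wrist_force': [-0.0998, 0.3701, -1.5371], 'wrist_torque': [-0.0226, -0.0411, -0.0103], 'width': 0.0391, 'joint_positions': [0.0112, 0.4595, -0.2986, 0.8132, -0.0001, 0.012]}
```

Request:
jog_arm:
  plan: [-0.4,0,2,0,0,0,0.8,0,0,2,0,0,0,0.8,0,0,2,0,0,0,0.8,0,0,2,0,0,0,0.8,0,0,2,0,0,0,0.8,0,0,2,0,0,0,0.8,0,0,2,0,0,0,0.8,0,0,2,0,0,0,0.8,0,0,1,0,0,0,0.8,0,0,1,0,0,0,0.8]

```text
time_s: 8.6
tcp_pos: [0.5645, 0.08, 0.1011]
orientation: [-3.142, -0.0, 3.141]
wrist_force: [-0.1, -0.2, -1.9]
width: 0.0385
```

Request:
jog_arm:
  plan: [0,0,0.5,0,0,0,0.8,0,0,0.5,0,0,0,0.8,0,0,0.5,0,0,0,0.8,0,0,0.5,0,0,0,0.8,0,0,0.5,0,0,0,0.8,0,0,0.5,0,0,0,0.8,0,0,0.5,0,0,0,0.8,0,0,0.5,0,0,0,0.8,0,0,0.5,0,0,0,0.8,0,0,0.5,0,0,0,0.8]

```text
time_s: 9.43
tcp_pos: [0.5645, 0.0799, 0.0963]
orientation: [-3.142, 0.0, 3.141]
wrist_force: [0.2, 0.3, -2.0]
width: 0.0385
```

Request:
jog_arm:
  plan: [0,0,0.4,0,0,0,0.8,0,0,0.4,0,0,0,0.8,0,0,0.4,0,0,0,0.8,0,0,0.4,0,0,0,0.8,0,0,0.4,0,0,0,0.8,0,0,0.4,0,0,0,0.8,0,0,0.4,0,0,0,0.8,0,0,0.4,0,0,0,0.8,0,0,0.4,0,0,0,0.8,0,0,0.4,0,0,0,0.8]

```text
time_s: 10.27
tcp_pos: [0.5646, 0.0798, 0.0924]
orientation: [-3.141, 0.0, 3.141]
wrist_force: [-1.2, -1.5, 1.5]
width: 0.0387
```

Request:
jog_arm:
  plan: [0,0,0.2,0,0,0,0.8,0,0,0.2,0,0,0,0.8,0,0,0.2,0,0,0,0.8,0,0,0.2,0,0,0,0.8,0,0,0.2,0,0,0,0.8,0,0,0.2,0,0,0,0.8,0,0,0.2,0,0,0,0.8,0,0,0.2,0,0,0,0.8,0,0,0.2,0,0,0,0.8,0,0,0.2,0,0,0,0.8]

```text
time_s: 11.1
tcp_pos: [0.5655, 0.0799, 0.0918]
orientation: [-3.142, 0.002, 3.141]
wrist_force: [-2.2, -2.5, 11.6]
width: 0.0383
```

Request:
jog_arm:
  plan: [0.4,-0.2,0,0,0,0,0.8,0.3,-0.2,0,0,0,0,0.8,0,0,0,0,0,0,0.8,0,0,0,0,0,0,0.8,0,0,0,0,0,0,0.8,0,0,0.2,0,0,0,0.8,0,0,0.2,0,0,0,0.8,0,0,0,0,0,0,0.8,0,0,0,0,0,0,0.8,0,0,0,0,0,0,0.8]

```text
time_s: 11.93
tcp_pos: [0.5655, 0.0797, 0.0916]
orientation: [3.141, 0.004, 3.141]
wrist_force: [-0.5, -0.5, 10.2]
width: 0.0387
```

```bash
python3 - <<'E'
from m import *
st()
E
```

```text
{'time_s': 11.9333, 'tcp_pos': [0.5655, 0.0797, 0.0916], 'orientation': [3.1411, 0.0038, 3.141], 'wrist_force': [-0.484, -0.5192, 10.1509], 'wrist_torque': [-0.0656, 0.189, 0.0124], 'width': 0.0387, 'joint_positions': [0.0106, 0.4899, -0.3291, 0.748, 0.0004, 0.0113]}
```

Request:
jog_arm:
  plan: [0,0,0.2,0,0,0,0.8,0,0,0.2,0,0,0,0.8,0,0,0.2,0,0,0,0.8,0,0,0.2,0,0,0,0.8,0,0,0.2,0,0,0,0.8,0,0,0,0,0,0,0.8,0,0,0,0,0,0,0.8,0,0,0,0,0,0,0.8,0,0,0,0,0,0,0.8,0,0,0,0,0,0,0.8]

```text
time_s: 12.77
tcp_pos: [0.5655, 0.0797, 0.0906]
orientation: [3.141, 0.004, 3.141]
wrist_force: [-0.5, -1.9, 9.6]
width: 0.0389
```

```bash
python3 - <<'E'
from m import *
st()
E
```

```text
{'time_s': 12.7667, 'tcp_pos': [0.5655, 0.0797, 0.0906], 'orientation': [3.1412, 0.0038, 3.141], 'wrist_force': [-0.5356, -1.8684, 9.6032], 'wrist_torque': [-0.0467, 0.1679, 0.0045], 'width': 0.0389, 'joint_positions': [0.0106, 0.4911, -0.3301, 0.7458, 0.0004, 0.0113]}
```

Request:
jog_arm:
  plan: [0,-0.2,0.3,0,0,0,0.8,0,0,0.3,0,0,0,0.8,0,0,0.3,0,0,0,0.8,0,0,0.3,0,0,0,0.8,0,0,0.3,0,0,0,0.8,0,0,0,0,0,0,0.8,0,0,0,0,0,0,0.8,0,0,0,0,0,0,0.8,0,0,0,0,0,0,0.8,0,0,0,0,0,0,0.8]

```text
time_s: 13.6
tcp_pos: [0.5646, 0.0794, 0.0877]
orientation: [3.141, 0.001, 3.141]
wrist_force: [2.0, -0.3, 2.8]
width: 0.0385
```

```bash
python3 - <<'E'
from m import *
st()
E
```

```text
{'time_s': 13.6, 'tcp_pos': [0.5646, 0.0794, 0.0877], 'orientation': [3.1414, 0.0015, 3.1409], 'wrist_force': [1.9922, -0.3356, 2.7917], 'wrist_torque': [0.0571, -0.5337, 0.0132], 'width': 0.0385, 'joint_positions': [0.0102, 0.4946, -0.333, 0.7417, 0.0002, 0.0109]}
```

Request:
jog_arm:
  plan: [-0.4,0,0.4,0,0,0,0.8,0,0,0.4,0,0,0,0.8,0,0,0.4,0,0,0,0.8,0,0,0.4,0,0,0,0.8,0,0,0.4,0,0,0,0.8,0,0,0,0,0,0,0.8,0,0,0,0,0,0,0.8,0,0,0,0,0,0,0.8,0,0,0,0,0,0,0.8,0,0,0,0,0,0,0.8]

```text
time_s: 14.43
tcp_pos: [0.5639, 0.0794, 0.0851]
orientation: [3.142, -0.001, 3.141]
wrist_force: [4.1, -0.1, -4.9]
width: 0.0385
```

```bash
python3 - <<'E'
from m import *
st()
E
```

```text
{'time_s': 14.4333, 'tcp_pos': [0.5639, 0.0794, 0.0851], 'orientation': [3.1415, -0.0007, 3.1409], 'wrist_force': [4.0535, -0.0717, -4.9211], 'wrist_torque': [0.1003, -0.664, -0.0004], 'width': 0.0385, 'joint_positions': [0.0102, 0.498, -0.3349, 0.7386, 0.0001, 0.0109]}
```

Request:
jog_arm:
  plan: [-0.4,0,0.4,0,0,0,0.8,-0.4,0,0.4,0,0,0,0.8,0,0,0.4,0,0,0,0.8,0,0,0.4,0,0,0,0.8,0,0,0.4,0,0,0,0.8,0,0,0,0,0,0,0.8,0,0,0,0,0,0,0.8,0,0,0,0,0,0,0.8,0,0,0,0,0,0,0.8,0,0,0,0,0,0,0.8]

```text
time_s: 15.27
tcp_pos: [0.5644, 0.0794, 0.0828]
orientation: [-3.142, -0.001, 3.141]
wrist_force: [1.7, 1.1, -9.6]
width: 0.0386
```

```bash
python3 - <<'E'
from m import *
st()
E
```

```text
{'time_s': 15.2667, 'tcp_pos': [0.5644, 0.0794, 0.0828], 'orientation': [-3.1416, -0.0014, 3.1409], 'wrist_force': [1.6524, 1.0992, -9.6177], 'wrist_torque': [0.1286, -0.4295, -0.0223], 'width': 0.0386, 'joint_positions': [0.0102, 0.5021, -0.335, 0.7351, -0.0, 0.0109]}
```

Request:
jog_arm:
  plan: [-0.3,0,0.4,0,0,0,0.8,0,0,0.4,0,0,0,0.8,0,0,0.4,0,0,0,0.8,0,0,0.4,0,0,0,0.8,0,0,0.4,0,0,0,0.8,0,0,0,0,0,0,0.8,0,0,0,0,0,0,0.8,0,0,0,0,0,0,0.8,0,0,0,0,0,0,0.8,0,0,0,0,0,0,0.8]

```text
time_s: 16.1
tcp_pos: [0.565, 0.0794, 0.0812]
orientation: [3.141, -0.001, 3.141]
wrist_force: [-1.2, 2.1, -10.1]
width: 0.0388
```

```bash
python3 - <<'E'
from m import *
st()
E
```

```text
{'time_s': 16.1, 'tcp_pos': [0.565, 0.0794, 0.0812], 'orientation': [3.1415, -0.0006, 3.1409], 'wrist_force': [-1.2361, 2.0707, -10.0747], 'wrist_torque': [0.3072, 0.0249, -0.0416], 'width': 0.0388, 'joint_positions': [0.0102, 0.5045, -0.3358, 0.7311, 0.0001, 0.0109]}
```

Request:
jog_arm:
  plan: [0.2,0.2,0.3,0,0,0,0.8,0,0,0.3,0,0,0,0.8,0,0,0.3,0,0,0,0.8,0,0,0.3,0,0,0,0.8,0,0,0.3,0,0,0,0.8,0,0,0,0,0,0,0.8,0,0,0,0,0,0,0.8,0,0,0,0,0,0,0.8,0,0,0,0,0,0,0.8,0,0,0,0,0,0,0.8]

```text
time_s: 16.93
tcp_pos: [0.5657, 0.0795, 0.0803]
orientation: [-3.141, 0.001, 3.141]
wrist_force: [0.6, 0.1, -2.4]
width: 0.0382
```

```bash
python3 - <<'E'
from m import *
st()
E
```

```text
{'time_s': 16.9333, 'tcp_pos': [0.5657, 0.0795, 0.0803], 'orientation': [-3.1414, 0.0011, 3.1408], 'wrist_force': [0.5777, 0.1115, -2.4495], 'wrist_torque': [0.0416, -0.0388, 0.0281], 'width': 0.0382, 'joint_positions': [0.0105, 0.5055, -0.3369, 0.7273, -0.0002, 0.0113]}
```

Contact came at TCP 0.0927. The force then peaked at 12 N, turned into a pull, and is now back to baseline after 12.4 mm, which matches the click. I'll go 0.2 mm further, hold, then release.

Request:
jog_arm:
  plan: [0,0,0.2,0,0,0,0.8,0,0,0,0,0,0,0.8,0,0,0,0,0,0,0.8,0,0,0,0,0,0,0.8,0,0,0,0,0,0,0.8,0,0,0,0,0,0,0.8,0,0,0,0,0,0,0.8,0,0,0,0,0,0,0.8,0,0,0,0,0,0,0.8,0,0,0,0,0,0,0.8]

```text
time_s: 17.77
tcp_pos: [0.5651, 0.0795, 0.0797]
orientation: [-3.142, 0.0, 3.141]
wrist_force: [-0.1, -0.1, -1.7]
width: 0.0387
```

```bash
python3 - <<'E'
from m import *
st()
im,d=grab('wrist','w6.png'); grab('scene','s6.png')
P=cloud('wrist',d)
hsv=cv2.cvtColor(im,cv2.COLOR_RGB2HSV); m=((hsv[...,0]<8)|(hsv[...,0]>172))&(hsv[...,1]>120)&(P[...,2]>.05)&(np.hypot(P[...,0]-.5645,P[...,1]-.0795)<.03)
q=P[m]; print(np.percentile(q[:,2],[50,80,95]))
s=cv2.imread('pics/s6.png')[220:320,280:360]; cv2.imwrite('pics/s6c.png',cv2.resize(s,(480,600)))
E
```

```text
{'time_s': 17.7667, 'tcp_pos': [0.5651, 0.0795, 0.0797], 'orientation': [-3.1416, 0.0, 3.1408], 'wrist_force': [-0.1204, -0.0615, -1.6772], 'wrist_torque': [0.0126, -0.0019, -0.0263], 'width': 0.0387, 'joint_positions': [0.0105, 0.5061, -0.3376, 0.7271, -0.0, 0.0113]}
[0.10560027 0.10630091 0.10686425]
```

View pics/s6c.png

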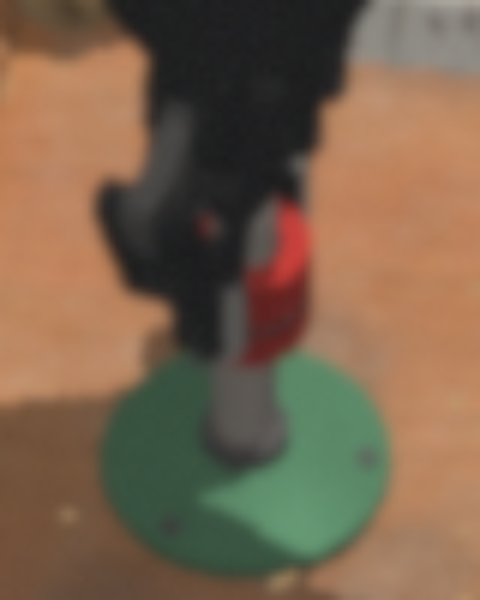

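View pics/w6.png

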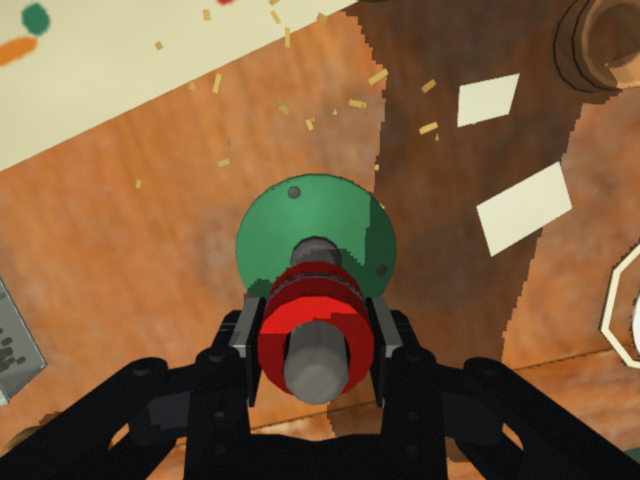

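The balls are hidden inside the collar, the post stands about 19 mm proud in the bore at (315,360), and the force is at baseline. Releasing now.

Request:
jog_arm:
  plan: [0,0,0,0,0,0,0.6,0,0,0,0,0,0,0.3,0,0,0,0,0,0,0,0,0,0,0,0,0,0,0,0,0,0,0,0,0,0,0,0,0,0,0,0,0,0,0,0,0,0,0,0,0,0,0,0,0,0,0,0,-10,0,0,0,0,0,0,-20,0,0,0,0,0,0,-30,0,0,0,0]

```text
invalid input at $.plan: expected 10 rows
```

```bash
python3 - <<'E'
from m import *
st()
E
```

```text
{'time_s': 17.8667, 'tcp_pos': [0.5651, 0.0796, 0.0797], 'orientation': [-3.1416, -0.0, 3.1409], 'wrist_force': [-0.8769, 0.3369, -1.1348], 'wrist_torque': [0.0087, -0.0354, -0.0067], 'width': 0.0386, 'joint_positions': [0.0105, 0.5061, -0.3376, 0.7271, -0.0, 0.0112]}
```

Request:
jog_arm:
  plan: [0,0,0,0,0,0,0.5,0,0,0,0,0,0,0.3,0,0,0,0,0,0,0,0,0,0,0,0,0,0,0,0,0,0,0,0,0,0,0,0,0,0,0,0,0,0,0,0,0,0,0,0,0,-10,0,0,0,0,0,0,-30,0,0,0,0,0,0,-35,0,0,0,0]

```text
time_s: 18.7
tcp_pos: [0.5631, 0.0795, 0.154]
orientation: [-3.142, -0.005, 3.141]
wrist_force: [1.0, -0.7, -0.5]
width: 0.0854
```

Request:
jog_arm:
  plan: [0,0,-35,0,0,0,0,0,0,-30,0,0,0,0,0,0,-30,0,0,0,0,0,0,0,0,0,0,0,0,0,0,0,0,0,0,0,0,0,0,0,0,0,0,0,0,0,0,0,0,0,0,0,0,0,0,0,0,0,0,0,0,0,0,0,0,0,0,0,0,0]

```text
time_s: 19.53
tcp_pos: [0.5647, 0.0795, 0.2488]
orientation: [-3.142, -0.002, 3.141]
wrist_force: [0.0, -0.1, -0.2]
width: 0.0853
```

```bash
python3 - <<'E'
from m import *
st()
im,d=grab('wrist','w7.png'); np.save('w7.npy',d)
P=cloud('wrist',d)
hsv=cv2.cvtColor(im,cv2.COLOR_RGB2HSV); m=((hsv[...,0]<8)|(hsv[...,0]>172))&(hsv[...,1]>120)&(P[...,2]>.05)&(np.hypot(P[...,0]-.5645,P[...,1]-.0795)<.04)
q=P[m]; z=np.percentile(q[:,2],80);t=q[abs(q[:,2]-z)<.003]; print('collar',len(q),z,((t.min(0)+t.max(0))/2).round(4),np.ptp(t,0))
t=near(P,(.564,.08),.02,.118,.14); print('tip',len(t),((t.min(0)+t.max(0))/2).round(4),np.ptp(t,0))
t=near(P,(.453,.221),.05,.02,.035); print('cradle',len(t),((t.min(0)+t.max(0))/2).round(4),np.ptp(t,0))
E
```

```text
{'time_s': 19.5333, 'tcp_pos': [0.5647, 0.0795, 0.2488], 'orientation': [-3.1416, -0.0017, 3.1409], 'wrist_force': [0.0204, -0.1026, -0.1884], 'wrist_torque': [-0.0026, 0.03, -0.0166], 'width': 0.0853, 'joint_positions': [0.0105, 0.3546, -0.1058, 1.112, 0.0, 0.0113]}
collar 1671 0.10533232846265225 [0.5634 0.0795 0.1049] [0.03900439 0.03817014 0.00489048]
tip 586 [0.5634 0.0795 0.1226] [0.01941055 0.01911364 0.00887279]
cradle 1685 [0.4532 0.2201 0.0251] [0.0472716  0.04783139 0.01029371]
```

View pics/w7.png

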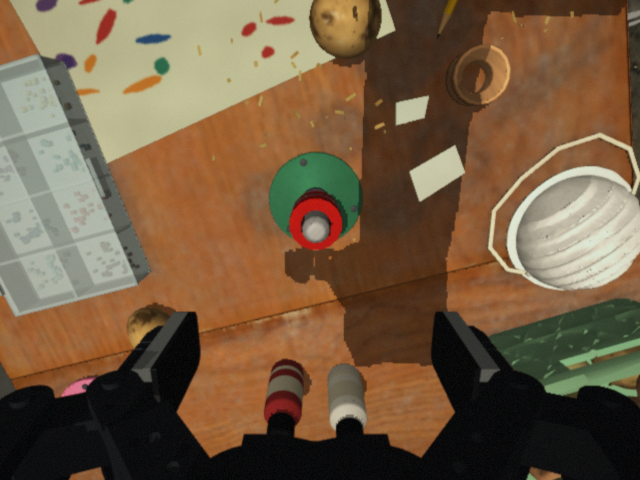

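Request:
jog_arm:
  plan: [22,28,0,0,0,0,0,22,28,5,0,0,0,0,22,28,10,0,0,0,0,22,28,15,0,0,0,0,23.5,29,10,0,0,0,0,0,0,20,0,0,0,0,0,0,0,0,0,0,0,0,0,0,0,0,0,0,0,0,0,0,0,0,0,0,0,0,0,0,0,0]

```text
time_s: 20.42
tcp_pos: [0.4552, 0.2201, 0.1907]
orientation: [3.141, 0.002, 3.139]
wrist_force: [0.6, -0.7, -0.1]
width: 0.0853
```

```bash
python3 - <<'E'
from m import *
st()
im,d=grab('wrist','w8.png')
P=cloud('wrist',d)
t=near(P,(.453,.221),.04,.022,.035); print('cradle',len(t),((t.min(0)+t.max(0))/2).round(4),np.ptp(t,0))
E
```

```text
{'time_s': 20.4167, 'tcp_pos': [0.4552, 0.2201, 0.1907], 'orientation': [3.1412, 0.0018, 3.1391], 'wrist_force': [0.6165, -0.7165, -0.0664], 'wrist_torque': [-0.0276, -0.0722, 0.0406], 'width': 0.0853, 'joint_positions': [0.3044, 0.2761, -0.3728, 0.9201, -0.0002, 0.3069]}
cradle 1451 [0.4524 0.2205 0.0261] [0.04744557 0.04742524 0.00824649]
```

View pics/w8.png

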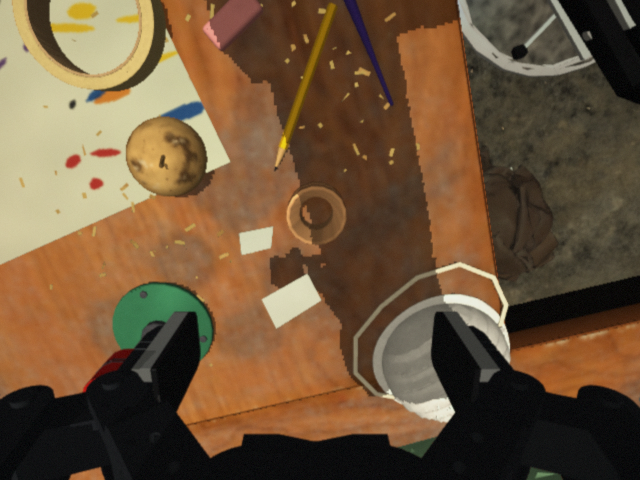

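Request:
jog_arm:
  plan: [2,0,35,0,0,0,0,0,0,35,0,0,0,0,0,0,35,0,0,0,0,0,0,35,0,0,0,0,0,0,22,0,0,0,0,0,0,14,0,0,0,0,0,0,6,0,0,0,0,0,0,0,0,0,0,0,0,0,0,0,0,0,0.2,0,0,0,0,0,0,0.4]
  grip_force: 40

```text
time_s: 21.3
tcp_pos: [0.4532, 0.2209, 0.009]
orientation: [3.141, 0.002, 3.14]
wrist_force: [0.5, -0.7, -0.2]
width: 0.0638
```

Request:
jog_arm:
  plan: [0,0,0,0,0,0,0.7,0,0,0,0,0,0,0.7,0,0,0,0,0,0,0.7,0,0,0,0,0,0,0.7,0,0,0,0,0,0,0.7,0,0,0,0,0,0,0.7,0,0,0,0,0,0,0.7,0,0,0,0,0,0,0.7,0,0,0,0,0,0,0.7,0,0,0,0,0,0,0.7]

```text
time_s: 22.13
tcp_pos: [0.453, 0.2209, 0.0093]
orientation: [3.141, 0.003, 3.141]
wrist_force: [-0.8, -0.2, 6.9]
width: 0.0467
```

```bash
python3 - <<'E'
from m import *
st()
E
```

```text
{'time_s': 22.1333, 'tcp_pos': [0.453, 0.2209, 0.0093], 'orientation': [3.1411, 0.0029, 3.1407], 'wrist_force': [-0.8228, -0.2037, 6.9212], 'wrist_torque': [-0.1774, 0.2252, -0.0573], 'width': 0.0467, 'joint_positions': [0.3074, 0.5102, -0.5786, 0.4792, -0.0005, 0.3083]}
```

Request:
jog_arm:
  plan: [0,0,-10,0,0,0,0.7,0,0,-25,0,0,0,0.7,0,0,-35,0,0,0,0.7,0,0,-35,0,0,0,0.7,0,0,-35,0,0,0,0.7,0,0,-35,0,0,0,0.7,-10,-13,-30,0,0,0,0.7,-20,-26,-20,0,0,0,0.7,-22,-28,-15,0,0,0,0.7,-22,-28,0,0,0,0,0.7]

```text
time_s: 22.97
tcp_pos: [0.528, 0.1252, 0.2531]
orientation: [3.141, 0.008, -3.141]
wrist_force: [0.3, -0.8, 0.1]
width: 0.0472
```

Request:
jog_arm:
  plan: [-22,-28,0,0,0,0,0.7,-14,-18,0,0,0,0,0.7,0,0,0,0,0,0,0.7,0,0,0,0,0,0,0.7,0,0,0,0,0,0,0.7,0,0,0,0,0,0,0.7,0,0,0,0,0,0,0.7,0,0,0,0,0,0,0.7,0,0,0,0,0,0,0.7,0,0,0,0,0,0,0.7]

```text
time_s: 23.8
tcp_pos: [0.5614, 0.08, 0.2478]
orientation: [-3.142, 0.0, -3.141]
wrist_force: [-0.6, 0.2, -2.3]
width: 0.047
```

```bash
python3 - <<'E'
from m import *
st(); s=np.array(ctrl.observe()['tcp_pos'])
im,d=grab('wrist','w9.png'); np.save('w9.npy',d)
P=cloud('wrist',d)
t=near(P,(.5634,.0795),.02,.118,.14); print('tip',len(t),((t.min(0)+t.max(0))/2).round(4) if len(t) else '')
t=near(P,s[:2],.03,s[2]-.015,s[2]+.03); print(np.histogram(t[:,2]-s[2],bins=np.arange(-.014,.032,.004)))
q=t[(t[:,2]>s[2]+.012)&(t[:,2]<s[2]+.022)&(abs(t[:,1]-s[1])<.022)]; print('top',np.percentile(q,[1,99],axis=0).round(4))
q=t[(t[:,2]>s[2]-.01)&(t[:,2]<s[2]+.012)&(t[:,0]<s[0]-.012)&(abs(t[:,1]-s[1])<.018)]; print('side',circ(q).round(4),len(q))
E
```

```text
{'time_s': 23.8, 'tcp_pos': [0.5614, 0.08, 0.2478], 'orientation': [-3.1416, 0.0, -3.1415], 'wrist_force': [-0.5833, 0.221, -2.3226], 'wrist_torque': [-0.0059, -0.0225, 0.038], 'width': 0.047, 'joint_positions': [0.0115, 0.3478, -0.1183, 1.1046, -0.0, 0.0113]}
tip 588 [0.5629 0.0795 0.1225]
(array([   3,  426,  663,  777,  853, 1755, 2838, 4068, 2698,  422,  424]), array([-0.014, -0.01 , -0.006, -0.002,  0.002,  0.006,  0.01 ,  0.014,
        0.018,  0.022,  0.026,  0.03 ]))
top [[0.5374 0.0585 0.2599]
 [0.5831 0.1015 0.2674]]
side [0.561  0.0799 0.0236] 1736
```

View pics/w9.png

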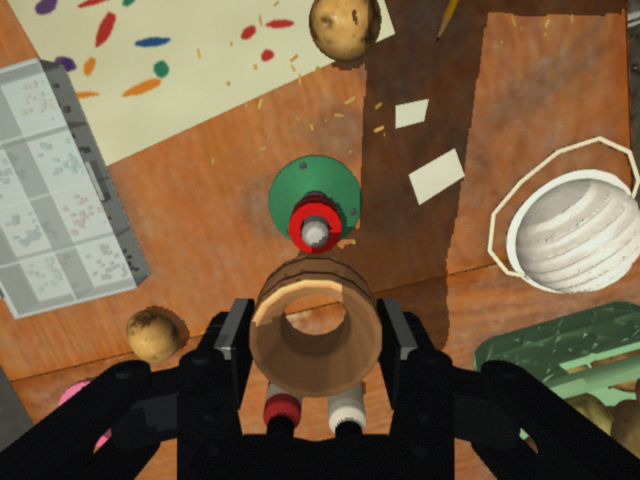

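Request:
jog_arm:
  plan: [-1.5,-0.4,15,0,0,0,0.7,0,0,30,0,0,0,0.7,0,0,30,0,0,0,0.7,0,0,20,0,0,0,0.7,0,0,10,0,0,0,0.7,0,0,4,0,0,0,0.7,0,0,0,0,0,0,0.7,0,0,0,0,0,0,0.7,0,0,0,0,0,0,0.7,0,0,0,0,0,0,0.7]

```text
time_s: 24.68
tcp_pos: [0.5642, 0.0792, 0.1402]
orientation: [3.142, 0.003, 3.141]
wrist_force: [-0.0, -0.5, 0.3]
width: 0.0468
```

```bash
python3 - <<'E'
from m import *
st()
E
```

```text
{'time_s': 24.6833, 'tcp_pos': [0.5642, 0.0792, 0.1402], 'orientation': [3.1416, 0.0027, 3.1409], 'wrist_force': [-0.0496, -0.5232, 0.2502], 'wrist_torque': [-0.0269, -0.0438, -0.0398], 'width': 0.0468, 'joint_positions': [0.0099, 0.4353, -0.2762, 0.8567, 0.0, 0.0106]}
```

Request:
jog_arm:
  plan: [0.7,0.3,2.5,0,0,0,0.7,0,0,2.5,0,0,0,0.7,0,0,2.5,0,0,0,0.7,0,0,2.5,0,0,0,0.7,0,0,2.5,0,0,0,0.7,0,0,2.5,0,0,0,0.7,0,0,2.5,0,0,0,0.7,0,0,1.5,0,0,0,0.7,0,0,1,0,0,0,0.7,0,0,0,0,0,0,0.7]

```text
time_s: 25.52
tcp_pos: [0.5623, 0.0794, 0.1184]
orientation: [-3.142, -0.0, 3.141]
wrist_force: [-0.5, -0.3, -0.5]
width: 0.047
```

Request:
jog_arm:
  plan: [0,0,0.4,0,0,0,0.7,0,0,0.4,0,0,0,0.7,0,0,0.4,0,0,0,0.7,0,0,0.4,0,0,0,0.7,0,0,0.4,0,0,0,0.7,0,0,0.4,0,0,0,0.7,0,0,0,0,0,0,0.7,0,0,0,0,0,0,0.7,0,0,0,0,0,0,0.7,0,0,0,0,0,0,0.7]

```text
time_s: 26.35
tcp_pos: [0.5624, 0.0794, 0.1163]
orientation: [-3.142, 0.0, 3.141]
wrist_force: [-0.9, -0.5, -0.7]
width: 0.0471
```

```bash
python3 - <<'E'
from m import *
st()
E
```

```text
{'time_s': 26.35, 'tcp_pos': [0.5624, 0.0794, 0.1163], 'orientation': [-3.1416, 0.0001, 3.1408], 'wrist_force': [-0.9277, -0.4803, -0.7445], 'wrist_torque': [0.0312, -0.0295, 0.0348], 'width': 0.0471, 'joint_positions': [0.0104, 0.4592, -0.3064, 0.8051, -0.0, 0.0111]}
```

Request:
jog_arm:
  plan: [-0.7,0,0.2,0,0,0,0.7,0,0,0.2,0,0,0,0.7,0,0,0.2,0,0,0,0.7,0,0,0.2,0,0,0,0.7,0,0,0.2,0,0,0,0.7,0,0,0.2,0,0,0,0.7,0,0,0,0,0,0,0.7,0,0,0,0,0,0,0.7,0,0,0,0,0,0,0.7,0,0,0,0,0,0,0.7]

```text
time_s: 27.18
tcp_pos: [0.5631, 0.0794, 0.1152]
orientation: [-3.142, 0.0, 3.141]
wrist_force: [-0.1, -0.1, -0.7]
width: 0.047
```

```bash
python3 - <<'E'
from m import *
st()
E
```

```text
{'time_s': 27.1833, 'tcp_pos': [0.5631, 0.0794, 0.1152], 'orientation': [-3.1416, 0.0001, 3.1408], 'wrist_force': [-0.0733, -0.0909, -0.7154], 'wrist_torque': [0.0229, -0.0237, 0.0091], 'width': 0.047, 'joint_positions': [0.0104, 0.4616, -0.3059, 0.8032, -0.0, 0.0112]}
```

Request:
jog_arm:
  plan: [0,0,0.2,0,0,0,0.7,0,0,0.2,0,0,0,0.7,0,0,0.2,0,0,0,0.7,0,0,0.2,0,0,0,0.7,0,0,0,0,0,0,0.7,0,0,0,0,0,0,0.7,0,0,0,0,0,0,0.7,0,0,0,0,0,0,0.7,0,0,0,0,0,0,0.7,0,0,0,0,0,0,0.7]

```text
time_s: 28.02
tcp_pos: [0.5631, 0.0795, 0.1143]
orientation: [-3.142, 0.0, 3.141]
wrist_force: [1.3, -0.9, -1.2]
width: 0.0473
```

```bash
python3 - <<'E'
from m import *
st()
im,d=grab('wrist','w10.png')
E
```

```text
{'time_s': 28.0167, 'tcp_pos': [0.5631, 0.0795, 0.1143], 'orientation': [-3.1416, 0.0001, 3.1408], 'wrist_force': [1.3251, -0.9307, -1.2288], 'wrist_torque': [0.0135, 0.0078, -0.0222], 'width': 0.0473, 'joint_positions': [0.0104, 0.4626, -0.3068, 0.8014, -0.0, 0.0111]}
```

View pics/w10.png

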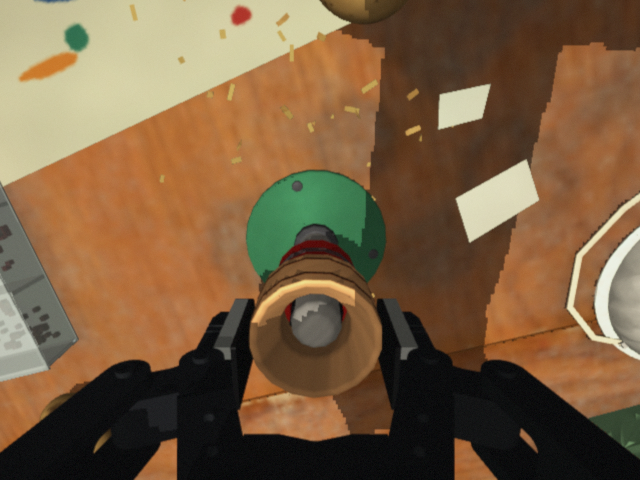

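The post sits within the cradle's hole at (316,320), and there is no contact yet.

Request:
jog_arm:
  plan: [0,0,0.2,0,0,0,0.7,0,0,0.2,0,0,0,0.7,0,0,0.2,0,0,0,0.7,0,0,0.2,0,0,0,0.7,0,0,0.2,0,0,0,0.7,0,0,0,0,0,0,0.7,0,0,0,0,0,0,0.7,0,0,0,0,0,0,0.7,0,0,0,0,0,0,0.7,0,0,0,0,0,0,0.7]

```text
time_s: 28.9
tcp_pos: [0.5633, 0.0795, 0.1135]
orientation: [3.142, 0.001, 3.141]
wrist_force: [0.8, -0.9, 3.4]
width: 0.0469
```

```bash
python3 - <<'E'
from m import *
st()
E
```

```text
{'time_s': 28.9, 'tcp_pos': [0.5633, 0.0795, 0.1135], 'orientation': [3.1415, 0.0005, 3.1409], 'wrist_force': [0.808, -0.9269, 3.4142], 'wrist_torque': [0.1225, 0.0914, -0.0052], 'width': 0.0469, 'joint_positions': [0.0104, 0.4634, -0.3077, 0.7992, 0.0001, 0.0111]}
```

Light contact at about 4 N. Releasing the cradle.

Request:
jog_arm:
  plan: [0,0,0,0,0,0,0.5,0,0,0,0,0,0,0.3,0,0,0,0,0,0,0,0,0,0,0,0,0,0,0,0,0,0,0,0,0,0,0,0,0,0,0,0,0,0,0,0,0,0,0,0,0,-10,0,0,0,0,0,0,-30,0,0,0,0,0,0,-35,0,0,0,0]

```text
time_s: 29.73
tcp_pos: [0.5612, 0.0794, 0.1877]
orientation: [-3.142, -0.005, 3.141]
wrist_force: [1.2, -0.4, 1.0]
width: 0.0854
```

Request:
jog_arm:
  plan: [0,0,-35,0,0,0,0,0,0,-30,0,0,0,0,0,0,-10,0,0,0,0,0,0,0,0,0,0,0,0,0,0,0,0,0,0,0,0,0,0,0,0,0,0,0,0,0,0,0,0,0,0,0,0,0,0,0,0,0,0,0,0,0,0,0,0,0,0,0,0,0]

```text
time_s: 30.57
tcp_pos: [0.5628, 0.0794, 0.2625]
orientation: [-3.142, -0.001, 3.141]
wrist_force: [-0.5, 0.2, -0.3]
width: 0.0855
```

```bash
python3 - <<'E'
from m import *
st()
im,d=grab('wrist','w11.png')
P=cloud('wrist',d)
t=near(P,(.5634,.0795),.035,.10,.15); print(np.histogram(t[:,2],bins=np.arange(.1,.15,.004)))
q=t[(t[:,2]>.127)&(t[:,2]<.139)]; print('cradle',np.percentile(q,[1,99],axis=0).round(4),np.percentile(q,[1,99],axis=0).mean(0).round(4))
q=q[np.hypot(q[:,0]-.5634,q[:,1]-.0795)>.021]; A=np.c_[q[:,:2]-[.5634,.0795],np.ones(len(q))]; print('plane',np.linalg.lstsq(A,q[:,2],rcond=None)[0])
hsv=cv2.cvtColor(im,cv2.COLOR_RGB2HSV); m=((hsv[...,0]<8)|(hsv[...,0]>172))&(hsv[...,1]>120)&(P[...,2]>.05)&(np.hypot(P[...,0]-.5645,P[...,1]-.0795)<.04)
print('red z',np.percentile(P[m][:,2],[2,98]) if m.any() else None)
im,d=grab('scene','s11.png'); s=cv2.imread('pics/s11.png')[220:320,280:360]; cv2.imwrite('pics/s11c.png',cv2.resize(s,(480,600)))
for z in (.0723,.1063,.0703,.1043): print(z,(proj('scene',(.5634-.0,.0795,z))-[280,220])*6)
for n in ['red_paint','white_paint','gourd']:
    for o in cams.spot_in('scene',n)[:1]: print(n,c2w('scene',o['xyz']).round(3))
E
```

```text
{'time_s': 30.5667, 'tcp_pos': [0.5628, 0.0794, 0.2625], 'orientation': [-3.1416, -0.0015, 3.1408], 'wrist_force': [-0.4939, 0.2483, -0.297], 'wrist_torque': [0.0667, 0.0177, -0.0298], 'width': 0.0855, 'joint_positions': [0.0103, 0.3437, -0.0866, 1.142, -0.0, 0.0111]}
(array([ 43, 133, 126, 174, 167, 549, 928, 895, 664,   0,   0,   0]), array([0.1  , 0.104, 0.108, 0.112, 0.116, 0.12 , 0.124, 0.128, 0.132,
       0.136, 0.14 , 0.144, 0.148]))
cradle [[0.5397 0.0564 0.1271]
 [0.5853 0.1019 0.134 ]] [0.5625 0.0792 0.1305]
plane [ 0.02220272 -0.00035852  0.13223329]
red z [0.07605239 0.35104902]
0.0723 [244.26193169 313.04733293]
0.1063 [243.90853077 235.66926686]
0.0703 [244.28214458 317.47299872]
0.1043 [243.92984425 240.33591067]
red_paint [0.757 0.061 0.062]
white_paint [0.759 0.124 0.062]
gourd [0.407 0.116 0.035]
```

View pics/w11.png

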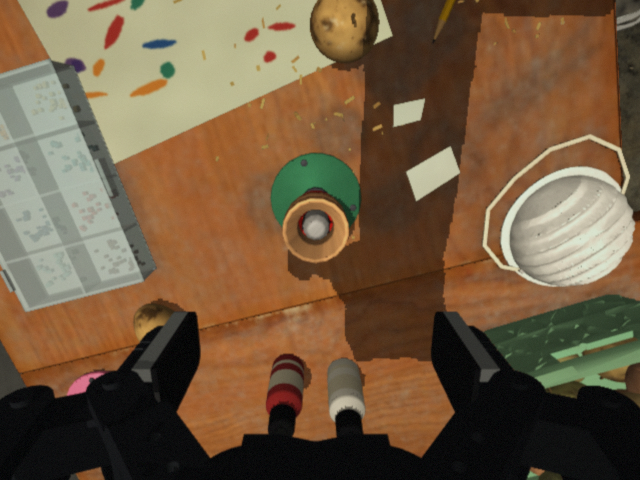

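View pics/s11c.png

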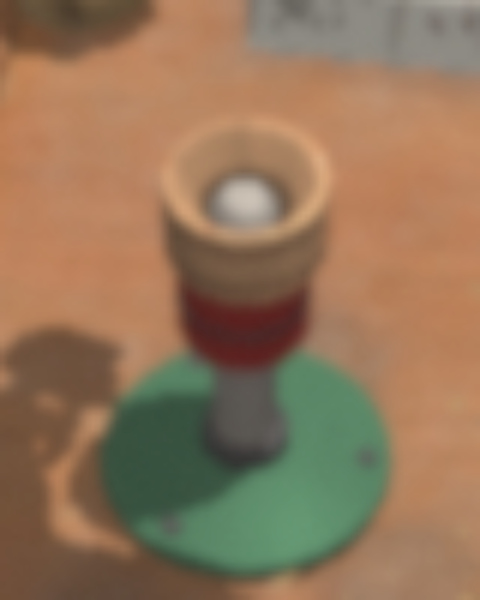

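```bash
python3 - <<'E'
import cv2,numpy as np
for f in ('s6','s11'):
    g=cv2.imread(f'pics/{f}.png')[262:290,322:328].astype(int).mean(1); print(f,[(262+i,int(v[2]-v[1])) for i,v in enumerate(g)][8:24])
E
```

```text
s6 [(270, 61), (271, 59), (272, 56), (273, 49), (274, 41), (275, 41), (276, 50), (277, 54), (278, 50), (279, 35), (280, 15), (281, -1), (282, -9), (283, -11), (284, -12), (285, -12)]
s11 [(270, 40), (271, 50), (272, 56), (273, 51), (274, 44), (275, 39), (276, 42), (277, 50), (278, 51), (279, 43), (280, 25), (281, 6), (282, -5), (283, -10), (284, -11), (285, -11)]
```

```bash
python3 - <<'E'
from h import *
job_done()
E
```

```text
the job is handed in; nothing more can be done
```

The stand is made up and handed in at about 31 s: the collar is clicked onto the post and the cradle rests on it. No verdict was reported.

**Collar:** The mouth met the balls with the TCP at about z = 0.0927. The push peaked at about 12–14 N net, then turned into a pull of about 8 N. It was back to baseline after 12.5–13 mm of travel, which matches the click (13.5 mm worked out from the sizes given). I held it there for over a second before letting go.

**Cradle:** It was lowered to about 4 N of contact and released.

**Last checks:**
- **Centring:** the cradle is about 1 mm from the post's axis.
- **Level:** a depth fit to its rim gave a 0.022 rad slope in x. Part of that is probably the hollowed top, and it is under the 0.08 limit.
- **Bystanders:** the bottles and the gourd measure within 4 mm of their starting positions, which is the detector's accuracy.
- **Gripper:** it is open and well clear of everything.

**Small disagreement:** in the scene picture the collar sits about 1 mm lower after the cradle went on than when it clicked. The cradle also met it 1–2 mm lower than I had worked out. Both should be inside the limits, but I could not measure the collar's height on the balls directly.

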